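# Unlatch the guard gate and draw out the strip-holder tray with the pull hook

## Task

Lift the gate's thumb latch bar out of its catch and swing the guard gate wide open, to square or beyond. Then take the pull hook, lower its tip into the finger hole of the tray behind the gate and draw the tray out to its stop with the hook, keeping the gripper off the tray. Finally stand the hook upright on the desk and let go, leaving the crash alarm alone and the other things where they lie.

Things in the scene. Friction and masses are not known exactly. Their poses are not given: they have to be found in the camera images.
- console: Green steel console, 430 mm wide, 205 mm deep, fixed to the desk; yaw varies. Origin on the desk (z = 0), in the closed gate's plane, at the middle of the tray's width; +x points from the gate into the console (away from the robot), +y left as seen from the robot. Deck 100 mm high from 70 mm behind the gate plane on; the strip rack on it slopes up from 110 mm at x 90 mm to 165 mm at x 195 mm.
- gate_hinge (a point): Upright hinge axis of the guard gate, at console x 0, y +90 mm; this point is 90 mm above the desk. The gate is a light green plate 157 mm wide, 9 mm thick, 28 to 82 mm above the desk; closed, it runs from the hinge towards console -y. The frame turns with the gate: -y runs along it to the free edge, -x looks out of its front; closed, the axes are the console's.
- catch (a point): Top of the steel catch lip (90 mm above the desk) on the console, in front of the latch bar's free end: console x -26.5, y -110 mm, 11 mm thick, 24 mm wide. The bar must rise over it, then passes it towards the robot.
- latch_pivot (a point): The bar's pivot, on the gate's front: 30 mm from the hinge axis along the gate, 74 mm above the desk. The bar turns about it in the gate's plane; the knob's point is 105 mm beyond it and 42 mm higher with the bar level. It goes with the gate.
- gate (a joint): Gate angle in rad: 0 closed, grows as the free edge swings out towards console -x (the robot), 1.57 square to the front, stop at 1.9. A little friction: it stays where it is left. It cannot open while the latch bar lies in the catch; closed, it keeps the tray in.
- latch (a joint): Latch bar angle in rad: 0 level (down, in the catch when the gate is closed), grows as the free end is lifted, stop at 0.4. The bar falls by its own weight (about 1.5 N to lift at the knob). It clears the catch lip above 0.12 rad.
- latch_knob (a point): Half-way up the red upright knob on the latch bar: a round post 18 mm in diameter, 84 to 142 mm above the desk with the bar down, this point then 116 mm up. Gate frame: 135 mm from the hinge axis along -y, 13.5 mm in front of the gate's middle plane. The knob moves with bar and gate. The bar below it is 10 mm thick, 72 to 84 mm above the desk, along the gate's front.
- tray (a joint): Tray travel in m: 0 fully in, grows as it slides out along console -x, stop at 0.095. Sliding friction about 1.5 N, no spring: it stays where it is left.
- tray_hole (a point): Centre of the finger hole at the tongue's upper face: console y 0, 72 mm above the desk, 38 mm behind the gate plane with the tray in. Upright hole 28 mm in diameter through a yellow level tongue 5 mm thick, 56 mm wide, on the front of the grey tray (160 mm wide, 130 long, 35 high). Free space under the tongue down to 30 mm above the desk. Axes as the console's.
- hook_grip (a point): Centre of the pull hook's handle, 20 mm above the desk as it stands: a black block with an orange band, 80 mm long (x), 28 wide (y), 40 high (z), on its flat underside. A steel shank 9 mm thick leaves its front end 34 mm above the underside, runs along +x and turns straight down at its end. About 0.2 kg, centre of mass within 15 mm of this point.
- hook_tip (a point): Lowest point of the hook's down-turned tip (9 mm thick, round): 105 mm ahead (+x) of the handle's centre and 3.5 mm above the handle's underside. The tip hangs 26 mm below the shank's underside.
- alarm: Crash-alarm push button under a clear guard on a yellow box, 75 x 75 mm, 46 mm high, on the right of the console's deck. Origin under its centre. Leave alone.
- stapler: Grey steel stapler, 150 x 38 x 60 mm, bystander. Origin under its centre, x along its length. It and the hook may have changed sides.
- protractor: Orange plastic protractor, 150 mm, 4 mm thick, lying flat, bystander. Origin at the middle of its straight edge.
- sunglasses: Tortoiseshell sunglasses, 145 mm wide, 116 mm deep, 44 mm high, bystander. Origin on the desk under the bridge.
- aircraft: Chrome aircraft model on a wooden stand, 175 mm long, 170 mm span, about 140 mm high, bystander. Origin under its stand.

How it is judged:
By the outcome, as a careful person would: the job done as asked, in the order asked, and still so for the second after the job is handed in, with the robot touching nothing.
It also fails if it takes over 69 s, if anything falls off the work surface, if the arm or the gripper's body presses on something with over 40 N, if the wrist force passes 120 N, or if a joint passes its speed limit or range.

## Robot

A 6-joint arm with a two-finger parallel gripper is mounted at the origin on the work surface. World frame = base frame: x ahead of the robot, y to its left, z up, the work surface at z = 0. Lengths are in m, angles in degrees, forces in N, time in s.
With the tool pointing down it reaches from about 0.25 to 0.725 m from the base axis. Payload 9.7 kg.
Tool frame: the origin (TCP) lies midway between the tips of the shut fingers; the grasp point (between the pads) lies 19 mm behind it (bot.hold_point_z is the distance from the TCP to the grasp point, in m); z points along the fingers, y is the line along which they close (so a half turn about z gives the same grasp; the last joint's range is limited). The gripper opens to 85 mm and grips with 20 to 120 N. Pads are 22 mm wide; open, the fingers measure 114 mm over their backs; the gripper's body (76 mm by 85 mm) begins 54 mm behind the grasp point. The pads swing forward as they close: fully open they stand 13 mm farther back than shut.
Start: joints at [-71.276, 4.979, 10.078, 95.1, 0, 90], TCP at [0.177, -0.521, 0.231] pointing down, gripper open.
Joint ranges: [-179.16, 179.16], [-48.56, 103.87], [-65.8, 70.77], [-126.05, 130.52], [-82.76, 87.17], [-180, 180]. Speed limits (degrees/s): [127.2, 127.2, 147.25, 180, 180, 180].

## Interface

Orientations are given as [roll, pitch, yaw] about the fixed x, y, z axes, in that order (R = Rz(yaw) Ry(pitch) Rx(roll)).
In Python, from workcell import bot gives the robot as it stands.
- The arm moves only by the tool play_rows, never from a script. Its argument "steps" is a list that holds one entry, the list of rows, each a list of 4 numbers: the shift along the tool's x, y, z in m, then the turn about the tool's z in rad. In form: [[[tx, ty, tz, yaw], ...]]. A call has exactly 5 rows; each row shifts and turns the commanded pose from where the row before left it, along the tool's axes as they then stand; what a row does not reach is not made up. A row lasts 1/12 s, in which the tool goes at most 41.7 mm and 7.16 degrees, less where a joint would pass 70% of its speed; a pose out of reach is approached as far as the arm can. A call is refused whole if a number of a shift passes 0.0417 or a number of a turn 0.125, either way. A call with a gripper value outside its range is refused whole. "gripper" is the finger opening in m, from 0 to 0.0854, set as the call begins (left out, the last holds). The fingers move at their own pace and stop on an object; "squeeze" is the grip in N (left out, the last holds). Time passes only in rows, so rows that do not move let the fingers close, or fill a call up. It gives the time, the measured TCP pose, the force, the opening and the grip force at its end, in the units of the state.
- bot.get_obs(): the state, without advancing time (a new reading comes with each control period).
- bot.camera(name): name is "scene" or "top" or "wrist"; returns a dict with "img" (400x640x3 uint8, blue, green, red), "vfov" (degrees; the focal length in pixels is half the picture's height over the tangent of half this angle, whatever the lens; pixels are square), "cx", "cy" (the principal point, pixels), "D" ([k1, k2, p1, p2, k3] as OpenCV has them; the pictures are not rectified), "xyz" and "attitude" of the camera in the world. Camera axes: x right, y down, z forward; pixel columns grow to the right and rows downward; lengths in m; the calibration is good to about 2 mm. A picture is of the moment at which its call begins. There is no depth.
- bot.job_done(): hands the job in; it is judged then, once.
The state is a dict: "time": time; "q": joint angles; "qd": joint speeds; "joint_efforts": joint torques, N m; "ee_pos": TCP position; "tcp_rot": TCP orientation; "wrist_force": force on the tool from outside, world axes, zero at the start; "torque": the same for the moment, N m; "opening": finger opening in m; "grasp_force": force on a finger pad.
Only numpy, scipy, OpenCV 4.12 (cv2) and the standard library are available. Lean on these libraries where they do the work, as an engineer would, in place of code of your own. Each camera call takes 0.05 s, during which the arm holds its last target. There are 200 camera calls.

## Working session

There is one attempt and no reset: what is moved stays moved. The work goes in short steps, Python scripts to look and compute and a tool call to move; the robot and the scene stay as the last step left them, time stands still between calls to the robot, and variables do not carry over. Pictures are saved under pics/ and viewed, at most 12 in all, crops included, and the job is handed in when it is done.

Besides the shell and the picture viewer there is one more tool, called by a JSON object that holds its "fn" and its "kwargs". play_rows: Moves the arm, as the interface text tells. Its arguments: {"type":"object","properties":{"steps":{"type":"array","items":{"type":"array","items":{"type":"array","items":{"type":"number"}}}},"gripper":{"type":"number"},"squeeze":{"type":"number"}},"required":["steps"]}

```bash
ls; mkdir -p pics; cat > h.py <<'E'
import numpy as np, cv2
from scipy.spatial.transform import Rotation as R
from workcell import bot
def cam(n):
    c=bot.camera(n); h=c['img'].shape[0]
    f=h/2/np.tan(np.radians(c['vfov'])/2)
    c['K']=np.array([[f,0,c['cx']],[0,f,c['cy']],[0,0,1]]); c['R']=R.from_euler('xyz',c['attitude'],degrees=True).as_matrix()
    c['D']=np.array(c['D'],float); c['xyz']=np.array(c['xyz']); return c
def ray(c,uv):
    p=cv2.undistortPoints(np.array(uv,float).reshape(-1,1,2),c['K'],c['D']).reshape(-1,2)
    return (c['R']@np.c_[p,np.ones(len(p))].T).T
def onz(c,uv,z):
    d=ray(c,uv); return c['xyz']+d*((z-c['xyz'][2])/d[:,2])[:,None]
def proj(c,P):
    P=np.array(P,float).reshape(-1,3); X=(P-c['xyz'])@c['R']
    return cv2.projectPoints(X,np.zeros(3),np.zeros(3),c['K'],c['D'])[0].reshape(-1,2)
E
python3 - <<'E'
from h import *
for n in ['scene','top','wrist']:
    c=cam(n); cv2.imwrite(f'pics/{n}0.png',c['img']); print(n,c['vfov'],c['xyz'],c['attitude'],c['D'])
print(bot.get_obs())
E
```

```text
pics
scene 55.792894405192555 [ 0.98154121 -0.63003816  0.62506866] [-125.22765336    1.09029279   30.16867706] [-0.0491951  0.         0.         0.         0.       ]
top 47.28325602689523 [0.50623606 0.00600912 1.22977439] [-174.43044916    0.3767136   -91.31355907] [0.00773161 0.         0.         0.         0.        ]
wrist 69.54552855918399 [ 0.24648549 -0.49849991  0.37346912] [ 1.63237016e+02  1.08689223e-01 -7.12692351e+01] [-0.00073754  0.          0.          0.          0.        ]
{'time': 0.15, 'q': array([-7.12738631e+01,  5.00349906e+00,  1.00447173e+01,  9.50999992e+01,
       -1.58312351e-03,  9.00009212e+01]), 'qd': array([ 0.02276045, -0.1064042 ,  0.16680904, -0.01022955,  0.04239525,
        0.0607102 ]), 'joint_efforts': array([ 1.33606522e-03, -5.20761931e+01,  4.65045333e+01,  1.39250941e-02,
        9.35879530e-05,  1.63034139e-05]), 'ee_pos': array([ 0.1765096 , -0.52071742,  0.23074793]), 'tcp_rot': array([-1.79941219e+02,  1.58406773e-03,  1.87252173e+01]), 'wrist_force': array([0.05295132, 0.31027494, 0.89380433]), 'torque': array([-0.02915889, -0.02002837,  0.00839966]), 'grasp_force': 0.0, 'opening': 0.08534920210743721}
```

View pics/top0.png

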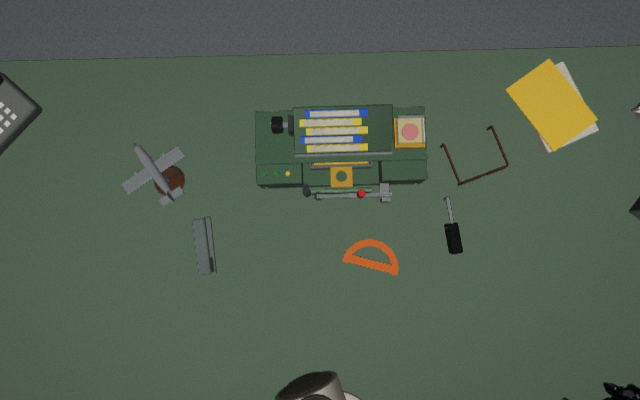

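View pics/scene0.png

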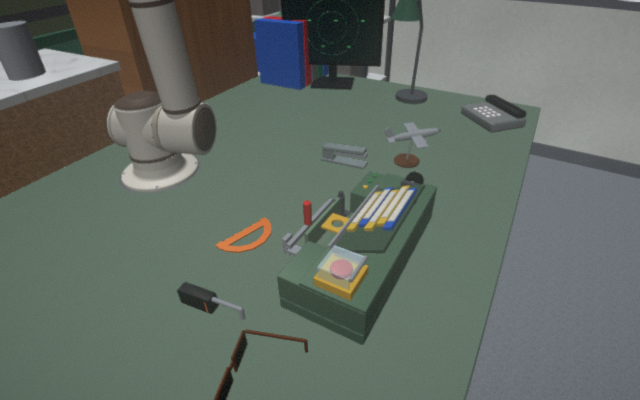

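The top view shows the gate with its knob at (361,194), the catch at (385,192), the hole at (341,176), the hook at (453,238) with its tip at (447,198), and the protractor at (372,257). I'll measure these next.

```bash
python3 - <<'E'
from h import *
c=cv2.imread('pics/top0.png'); a=cv2.resize(c[95:265,250:480],None,fx=3.4,fy=3.4,interpolation=cv2.INTER_CUBIC)
a=cv2.convertScaleAbs(a,alpha=1.8,beta=10); cv2.imwrite('pics/topcrop.png',a)
t=cam('top'); s=cam('scene')
def blobs(img,lo,hi,mn=15):
    m=cv2.inRange(cv2.cvtColor(img,cv2.COLOR_BGR2HSV),lo,hi)
    n,l,st,ce=cv2.connectedComponentsWithStats(m)
    return [(st[i,:5].tolist(),ce[i].round(1).tolist()) for i in range(1,n) if st[i,4]>=mn]
for n,k in (('top',t),('scene',s)):
    print(n,'red',blobs(k['img'],(0,190,90),(6,255,255)),blobs(k['img'],(174,190,90),(180,255,255)))
    print('yel',blobs(k['img'],(18,150,90),(30,255,255)))
    print('blk',blobs(k['img'][190:330,170:480],(0,0,0),(180,120,35),60))
E
```

```text
top red [([358, 190, 7, 7, 38], [361.1, 193.0])] []
yel [([506, 59, 92, 92, 4261], [550.9, 104.5]), ([353, 118, 15, 16, 111], [360.3, 125.3]), ([394, 118, 31, 31, 208], [405.1, 141.0]), ([300, 120, 4, 6, 19], [301.1, 122.6]), ([306, 128, 4, 7, 26], [307.6, 130.8]), ([360, 143, 8, 8, 59], [363.4, 146.2]), ([307, 145, 4, 7, 25], [308.3, 148.1]), ([314, 161, 53, 4, 113], [340.0, 162.9]), ([330, 167, 23, 20, 331], [341.3, 176.9]), ([286, 171, 4, 5, 15], [287.5, 173.1])]
blk [([274, 33, 19, 31, 388], [283.2, 48.1])]
scene red [] []
yel [([322, 214, 26, 18, 197], [333.3, 221.9]), ([377, 218, 9, 6, 36], [380.9, 220.6]), ([366, 223, 9, 6, 35], [370.1, 225.1]), ([348, 224, 9, 6, 32], [351.7, 226.2]), ([314, 265, 54, 34, 437], [340.9, 284.5])]
blk []
```

View pics/topcrop.png

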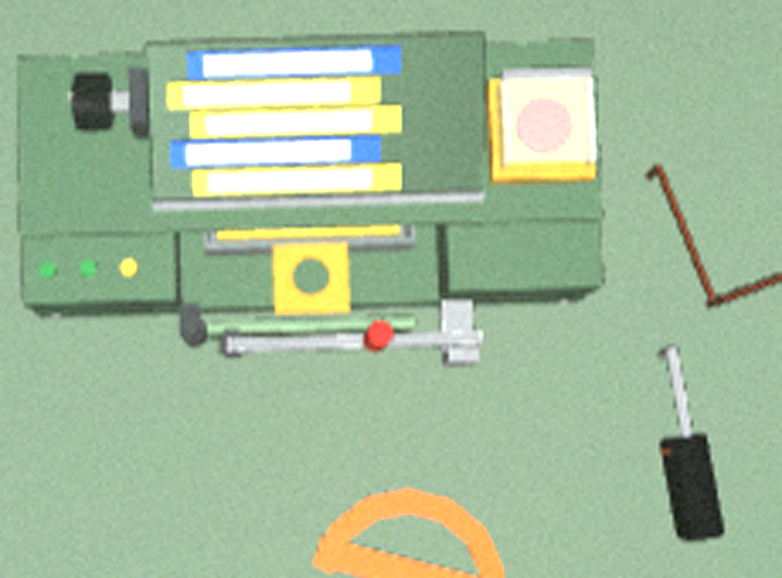

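The zoomed top view shows the hole at crop (311,276), the knob top at (379,330), the deck edge from (20,233) to (602,220), the hook handle corners at about (662,440) (708,434) (722,534) (680,540), and the hook tip at (668,352).

```bash
python3 - <<'E'
from h import *
t=cam('top')
def P(u,v): return (250+(u+.5)/3.4-.5,95+(v+.5)/3.4-.5)
L,Rr=onz(t,[P(20,233),P(602,220)],.1); d=Rr-L; print('deck edge',L,Rr,np.linalg.norm(d), 'yaw',np.degrees(np.arctan2(d[1],d[0]))+90)
H=onz(t,[P(311,276)],.072)[0]; K=onz(t,[P(379,330)],.142)[0]; print('hole',H,'knob',K)
C=onz(t,[P(460,352)],.09)[0]; hi=onz(t,[P(191,318)],.09)[0]; print('catch?',C,'hinge',hi)
for y in (0,-1,1,2,-2,3):
    a=np.radians(y); M=np.array([[np.cos(a),-np.sin(a)],[np.sin(a),np.cos(a)]])
    o=[H[:2]-M@[.038,0],K[:2]-M@[-.0135,-.045],hi[:2]-M@[0,.09],(L+Rr)[:2]/2-M@[.07,0]]
    print(y,np.round(o,4).tolist())
q=onz(t,[P(662,440),P(708,434),P(722,534),P(680,540)],.04); print(q,q.mean(0))
tip=onz(t,[P(668,352)],.036)[0]; g=q.mean(0); e=tip-g; print('tip',tip,np.linalg.norm(e[:2]),np.degrees(np.arctan2(e[1],e[0])))
print('tray y front yel', onz(t,[P(274,313),P(349,312)],.072))
E
```

```text
deck edge [0.70031118 0.17646623 0.1       ] [ 0.69966796 -0.25167668  0.1       ] 0.42814338934106555 yaw -0.08607878367854482
hole [ 0.66717353 -0.03789879  0.072     ] knob [ 0.61798149 -0.08203424  0.142     ]
catch? [ 0.60564467 -0.14529073  0.09      ] hinge [0.63550553 0.05219319 0.09      ]
0 [[0.6292, -0.0379], [0.6315, -0.037], [0.6355, -0.0378], [0.63, -0.0376]]
-1 [[0.6292, -0.0372], [0.6323, -0.0373], [0.6339, -0.0378], [0.63, -0.0364]]
1 [[0.6292, -0.0386], [0.6307, -0.0368], [0.6371, -0.0378], [0.63, -0.0388]]
2 [[0.6292, -0.0392], [0.6299, -0.0366], [0.6386, -0.0378], [0.63, -0.04]]
-2 [[0.6292, -0.0366], [0.633, -0.0375], [0.6324, -0.0378], [0.63, -0.0352]]
3 [[0.6292, -0.0399], [0.6291, -0.0364], [0.6402, -0.0377], [0.6301, -0.0413]]
[[ 0.53900891 -0.3033732   0.04      ]
 [ 0.54277609 -0.33858893  0.04      ]
 [ 0.46687218 -0.34522523  0.04      ]
 [ 0.4630661  -0.31325665  0.04      ]] [ 0.50293082 -0.325111    0.04      ]
tip [ 0.60659731 -0.31232619  0.036     ] 0.10445187167873382 7.030583692891356
tray y front yel [[ 0.63984661 -0.00940778  0.072     ]
 [ 0.63926859 -0.06564632  0.072     ]]
```

The console yaw is about 0, with its origin at (0.630, -0.0376). The hook is at (0.503, -0.325), yaw 7°. I'll turn the tool first, so that the last joint has range left for the swing.

{"fn": "play_rows", "kwargs": {"steps": [[[0,0,0,-0.11],[0,0,0,-0.11],[0,0,0,-0.11],[0,0,0,-0.11],[0,0,0,-0.11]]]}}

```text
time: 0.72
ee_pos: [0.1765, -0.5209, 0.2312]
tcp_rot: [-180.0, -0.0, 50.6]
wrist_force: [0.1, 0.7, -0.2]
opening: 0.0857
grasp_force: 0.0
```

{"fn": "play_rows", "kwargs": {"steps": [[[0,0,0,-0.11],[0,0,0,-0.11],[0,0,0,-0.11],[0,0,0,-0.11],[0,0,0,-0.11]]]}}

```text
time: 1.13
ee_pos: [0.1766, -0.5209, 0.2312]
tcp_rot: [-180.0, -0.0, 82.1]
wrist_force: [-0.6, 0.4, 0.6]
opening: 0.0853
grasp_force: 0.0
```

{"fn": "play_rows", "kwargs": {"steps": [[[0,0,0,-0.11],[0,0,0,-0.11],[0,0,0,-0.11],[0,0,0,-0.11],[0,0,0,-0.11]]]}}

```text
time: 1.55
ee_pos: [0.1766, -0.5209, 0.2312]
tcp_rot: [180.0, -0.0, 113.6]
wrist_force: [0.2, 0.4, 0.5]
opening: 0.0853
grasp_force: 0.0
```

{"fn": "play_rows", "kwargs": {"steps": [[[0,0,0,-0.11],[0,0,0,-0.11],[0,0,0,-0.11],[0,0,0,-0.11],[0,0,0,-0.11]]]}}

```text
time: 1.97
ee_pos: [0.1765, -0.5208, 0.2312]
tcp_rot: [180.0, -0.0, 145.1]
wrist_force: [0.4, 0.5, 0.6]
opening: 0.0852
grasp_force: 0.0
```

{"fn": "play_rows", "kwargs": {"steps": [[[0,0,0,-0.11],[0,0,0,-0.11],[0,0,0,-0.11],[0,0,0,-0.11],[0,0,0,-0.11]]]}}

```text
time: 2.38
ee_pos: [0.1765, -0.5208, 0.2312]
tcp_rot: [180.0, -0.0, 176.6]
wrist_force: [0.1, -0.7, 0.2]
opening: 0.0858
grasp_force: 0.0
```

{"fn": "play_rows", "kwargs": {"steps": [[[0,0,0,-0.11],[0,0,0,-0.11],[0,0,0,-0.11],[0,0,0,-0.11],[0,0,0,-0.11]]]}}

```text
time: 2.8
ee_pos: [0.1765, -0.5209, 0.2312]
tcp_rot: [180.0, 0.0, -151.9]
wrist_force: [0.2, -0.2, 0.2]
opening: 0.0853
grasp_force: 0.0
```

{"fn": "play_rows", "kwargs": {"steps": [[[0,0,0,-0.11],[0,0,0,-0.11],[0,0,0,-0.11],[0,0,0,-0.11],[0,0,0,-0.11]]]}}

```text
time: 3.22
ee_pos: [0.1765, -0.5209, 0.2312]
tcp_rot: [180.0, 0.0, -120.4]
wrist_force: [0.1, -0.2, -0.7]
opening: 0.0854
grasp_force: 0.0
```

{"fn": "play_rows", "kwargs": {"steps": [[[0,0,0,-0.11],[0,0,0,-0.11],[0,0,0,-0.11],[0,0,0,-0.11],[0,0,0,-0.096]]]}}

```text
time: 3.63
ee_pos: [0.1765, -0.5208, 0.2312]
tcp_rot: [180.0, 0.0, -89.7]
wrist_force: [-0.4, -0.7, -0.5]
opening: 0.0857
grasp_force: 0.0
```

```bash
python3 -c "
from h import *
o=bot.get_obs();print(o['time'],o['q'],o['ee_pos'],o['tcp_rot'])"
```

```text
3.6333 [-7.12764411e+01  4.98070614e+00  1.00712604e+01  9.51011195e+01
 -2.02085545e-03 -1.61621900e+02] [ 0.17652403 -0.52084384  0.23120449] [ 1.79994751e+02  9.38928217e-03 -8.96545413e+01]
```

{"fn": "play_rows", "kwargs": {"steps": [[[-0.022,-0.022,0,0],[-0.022,-0.022,0,0],[-0.022,-0.022,0,0],[-0.022,-0.022,0,0],[-0.022,-0.022,0,0]]], "gripper": 0.06}}

```text
time: 4.05
ee_pos: [0.2872, -0.4097, 0.2313]
tcp_rot: [-180.0, -0.0, -90.0]
wrist_force: [0.1, 0.4, -0.4]
opening: 0.0601
grasp_force: 0.0
```

{"fn": "play_rows", "kwargs": {"steps": [[[-0.022,-0.022,0,0],[-0.022,-0.022,0,0],[-0.022,-0.022,0,0],[-0.022,-0.022,0,0],[-0.022,-0.022,0,0]]]}}

```text
time: 4.47
ee_pos: [0.3973, -0.2995, 0.2314]
tcp_rot: [-180.0, -0.0, -90.0]
wrist_force: [0.4, 0.2, 0.5]
opening: 0.06
grasp_force: 0.0
```

{"fn": "play_rows", "kwargs": {"steps": [[[-0.022,-0.022,0,0],[-0.022,-0.022,0,0],[-0.022,-0.022,0,0],[-0.022,-0.022,0,0],[-0.022,-0.022,0,0]]]}}

```text
time: 4.88
ee_pos: [0.5073, -0.1894, 0.2313]
tcp_rot: [-180.0, -0.0, -90.0]
wrist_force: [1.2, -1.3, 0.2]
opening: 0.0603
grasp_force: 0.0
```

{"fn": "play_rows", "kwargs": {"steps": [[[-0.022,-0.022,0,0],[-0.022,-0.022,0,0],[-0.022,-0.022,0,0],[-0.02,-0.022,0,0],[-0.02,-0.022,0,0]]]}}

```text
time: 5.3
ee_pos: [0.6173, -0.0834, 0.2312]
tcp_rot: [180.0, 0.0, -90.0]
wrist_force: [0.5, -1.1, 0.3]
opening: 0.0598
grasp_force: 0.0
```

{"fn": "play_rows", "kwargs": {"steps": [[[0,0,0.012,0],[0,0,0.012,0],[0,0,0.012,0],[0,0,0.012,0],[0,0,0.012,0]]]}}

```text
time: 5.72
ee_pos: [0.6164, -0.0846, 0.1705]
tcp_rot: [180.0, 0.0, -90.0]
wrist_force: [-0.5, 0.2, -0.4]
opening: 0.06
grasp_force: 0.0
```

```bash
python3 -c "
from h import *
o=bot.get_obs();print(o['time'],o['q'],o['ee_pos'],o['tcp_rot'])
c=cam('wrist');cv2.imwrite('pics/w1.png',c['img'])
p=o['ee_pos'];print(proj(c,[p,[.6165,-.0826,.142],[.6165,-.0826,.116]]))"
```

```text
5.7167 [-7.81089225e+00  1.42302364e+01  1.38417082e+01  8.96302297e+01
 -2.53798720e-05 -9.78487801e+01] [ 0.61638845 -0.08455422  0.17049074] [ 1.79981414e+02  2.53642392e-03 -8.99621126e+01]
[[316.20602012 256.56359943]
 [315.97003929 238.43925856]
 [315.94968738 223.79123538]]
```

View pics/w1.png

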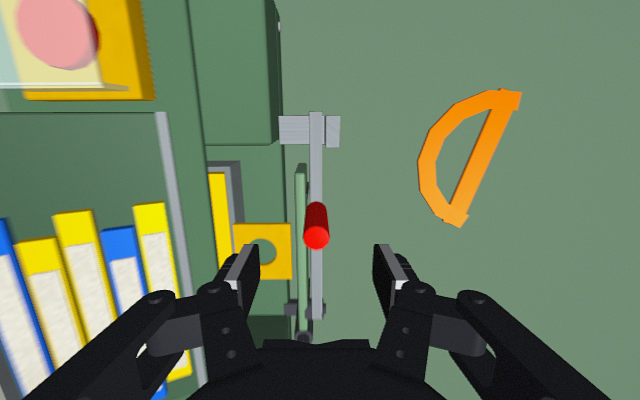

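The knob top is at (316,238), exactly where predicted, and the hole is at about (262,250). Next I descend and grip.

{"fn": "play_rows", "kwargs": {"steps": [[[-0.002,0,0.0125,0],[0,0,0.0125,0],[0,0,0.0125,0],[0,0,0.0125,0],[0,0,0.0125,0]]]}}

```text
time: 6.18
ee_pos: [0.6164, -0.0827, 0.1079]
tcp_rot: [-180.0, -0.0, -90.0]
wrist_force: [-0.3, -0.6, 0.0]
opening: 0.0601
grasp_force: 0.0
```

{"fn": "play_rows", "kwargs": {"steps": [[[0,0,0,0],[0,0,0,0],[0,0,0,0],[0,0,0,0],[0,0,0,0]]], "gripper": 0, "squeeze": 40}}

```text
time: 6.6
ee_pos: [0.6165, -0.0828, 0.1097]
tcp_rot: [-180.0, -0.0, -90.0]
wrist_force: [-1.7, 0.0, 2.6]
opening: 0.0167
grasp_force: 39.0
```

{"fn": "play_rows", "kwargs": {"steps": [[[0,0,0,0],[0,0,0,0],[0,0,0,0],[0,0,0,0],[0,0,0,0]]]}}

```text
time: 7.02
ee_pos: [0.6165, -0.0828, 0.1097]
tcp_rot: [-179.9, -0.0, -90.0]
wrist_force: [-3.8, -0.4, 5.5]
opening: 0.0169
grasp_force: 39.2
```

{"fn": "play_rows", "kwargs": {"steps": [[[-0.0028,0,-0.0052,0],[-0.0031,0,-0.005,0],[-0.0034,0,-0.0049,0],[-0.0036,0,-0.0047,0],[-0.0039,0,-0.0046,0]]]}}

```text
time: 7.43
ee_pos: [0.6163, -0.0656, 0.1335]
tcp_rot: [180.0, -0.0, -90.0]
wrist_force: [-0.5, -3.1, -4.4]
opening: 0.0164
grasp_force: 39.0
```

```bash
python3 -c "
from h import *
o=bot.get_obs();print(o['time'],o['ee_pos'],o['wrist_force'],o['opening'])
c=cam('scene');a=cv2.resize(c['img'][180:280,250:400],None,fx=5,fy=5,interpolation=cv2.INTER_CUBIC);cv2.imwrite('pics/s1.png',a)"
```

```text
7.4333 [ 0.61628729 -0.06555548  0.13347045] [-0.53876353 -3.14528629 -4.40708399] 0.016447123024503216
```

View pics/s1.png

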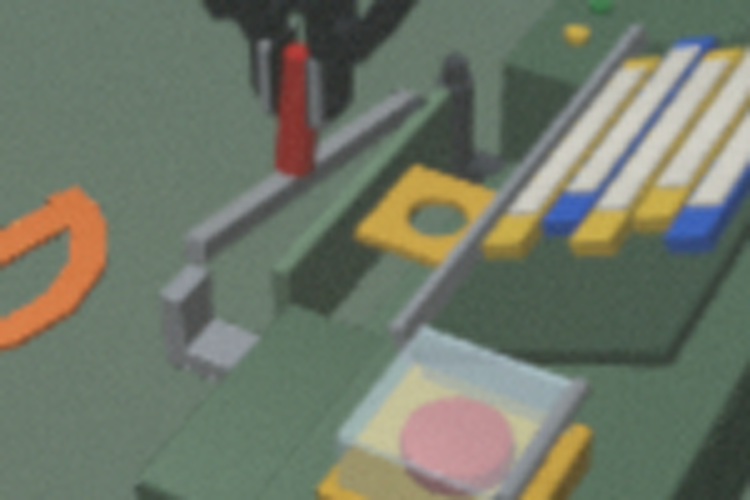

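The bar's free end (200,240) is clear above the lip (190,275), so I can swing the gate.

{"fn": "play_rows", "kwargs": {"steps": [[[-0.0016,0.01,0,0.085],[-0.0016,0.01,0,0.085],[-0.0016,0.01,0,0.085],[-0.0016,0.01,0,0.085],[-0.0016,0.01,0,0.085]]]}}

```text
time: 7.9
ee_pos: [0.5684, -0.0495, 0.1337]
tcp_rot: [-180.0, -0.0, -114.6]
wrist_force: [-2.0, -2.6, -0.4]
opening: 0.0167
grasp_force: 39.9
```

{"fn": "play_rows", "kwargs": {"steps": [[[-0.0016,0.01,0,0.085],[-0.0016,0.01,0,0.085],[-0.0016,0.01,0,0.085],[-0.0016,0.01,0,0.085],[-0.0016,0.01,0,0.085]]]}}

```text
time: 8.32
ee_pos: [0.531, -0.0151, 0.1338]
tcp_rot: [180.0, -0.1, -138.9]
wrist_force: [-4.2, -3.7, 1.9]
opening: 0.0167
grasp_force: 40.1
```

{"fn": "play_rows", "kwargs": {"steps": [[[-0.0016,0.01,0,0.085],[-0.0016,0.01,0,0.085],[-0.0016,0.01,0,0.085],[-0.0016,0.01,0,0.085],[-0.0016,0.01,0,0.085]]]}}

```text
time: 8.73
ee_pos: [0.5112, 0.0317, 0.1339]
tcp_rot: [180.0, -0.1, -163.3]
wrist_force: [-9.0, -2.1, 4.3]
opening: 0.017
grasp_force: 40.3
```

{"fn": "play_rows", "kwargs": {"steps": [[[-0.0016,0.01,0,0.085],[-0.0016,0.01,0,0.085],[-0.0016,0.01,0,0.085],[-0.0016,0.01,0,0.085],[-0.0016,0.01,0,0.085]]]}}

```text
time: 9.15
ee_pos: [0.5125, 0.0828, 0.134]
tcp_rot: [179.9, -0.2, 172.4]
wrist_force: [-10.5, 1.0, 5.7]
opening: 0.0167
grasp_force: 40.5
```

{"fn": "play_rows", "kwargs": {"steps": [[[-0.0016,0.01,0,0.085],[0,0,0,0],[0,0,0,0],[0,0,0,0],[0,0,0,0]]]}}

```text
time: 9.57
ee_pos: [0.5155, 0.0927, 0.134]
tcp_rot: [179.9, -0.2, 167.8]
wrist_force: [-12.0, 4.3, 6.2]
opening: 0.0167
grasp_force: 40.6
```

{"fn": "play_rows", "kwargs": {"steps": [[[0.0035,0,0.0045,0],[0.0035,0,0.0045,0],[0.0032,0,0.0048,0],[0.003,0,0.005,0],[0,0,0,0]]]}}

```text
time: 9.98
ee_pos: [0.5036, 0.0952, 0.1149]
tcp_rot: [179.9, -0.0, 167.8]
wrist_force: [-4.7, 1.3, 4.8]
opening: 0.0169
grasp_force: 41.3
```

{"fn": "play_rows", "kwargs": {"steps": [[[0,0,0,0],[0,0,0,0],[0,0,0,0],[0,0,0,0],[0,0,0,0]]], "gripper": 0.05}}

```text
time: 10.4
ee_pos: [0.5046, 0.094, 0.1145]
tcp_rot: [180.0, 0.0, 167.7]
wrist_force: [0.7, -0.2, -0.6]
opening: 0.05
grasp_force: 0.0
```

{"fn": "play_rows", "kwargs": {"steps": [[[0,0,-0.016,0],[0,0,-0.022,0],[0,0,-0.022,0],[0,0,-0.022,0],[0,0,-0.018,0]]]}}

```text
time: 10.82
ee_pos: [0.5047, 0.0939, 0.216]
tcp_rot: [180.0, 0.1, 167.7]
wrist_force: [0.5, -0.7, -0.1]
opening: 0.0499
grasp_force: 0.0
```

```bash
python3 -c "
from h import *
o=bot.get_obs();print(o['time'],o['q'],o['ee_pos'],o['tcp_rot'],o['wrist_force'])"
```

```text
10.8167 [ 1.05336205e+01 -4.17243716e-01  2.81096666e+00  9.31691271e+01
  8.13861251e-03  2.27936997e+01] [0.50466919 0.09388242 0.21604704] [1.79969607e+02 5.13162399e-02 1.67739911e+02] [ 0.4989102  -0.71583698 -0.09755511]
```

{"fn": "play_rows", "kwargs": {"steps": [[[0,0,0,-0.067],[0,0,0,-0.067],[0,0,0,-0.067],[0,0,0,-0.067],[0,0,0,-0.067]]]}}

```text
time: 11.23
ee_pos: [0.5046, 0.0939, 0.2144]
tcp_rot: [180.0, 0.0, -172.9]
wrist_force: [-0.0, 0.1, -0.5]
opening: 0.05
grasp_force: 0.0
```

{"fn": "play_rows", "kwargs": {"steps": [[[0.0035,-0.0277,0,0],[0.0035,-0.0277,0,0],[0.0035,-0.0277,0,0],[0.0035,-0.0277,0,0],[0.0035,-0.0277,0,0]]]}}

```text
time: 11.65
ee_pos: [0.5038, -0.0469, 0.2144]
tcp_rot: [180.0, 0.0, -173.0]
wrist_force: [1.3, 0.3, -0.1]
opening: 0.0501
grasp_force: 0.0
```

{"fn": "play_rows", "kwargs": {"steps": [[[0.0035,-0.0277,0,0],[0.0035,-0.0277,0,0],[0.0035,-0.0277,0,0],[0.0035,-0.0277,0,0],[0.0035,-0.0277,0,0]]]}}

```text
time: 12.07
ee_pos: [0.5031, -0.1868, 0.2144]
tcp_rot: [180.0, 0.0, -173.1]
wrist_force: [0.4, 0.1, 0.8]
opening: 0.0498
grasp_force: 0.0
```

{"fn": "play_rows", "kwargs": {"steps": [[[0.0035,-0.0277,0,0],[0.0035,-0.0277,0,0],[0.0035,-0.0277,0,0],[0.0035,-0.0277,0,0],[0.0035,-0.0277,0,0]]]}}

```text
time: 12.48
ee_pos: [0.5024, -0.3264, 0.2143]
tcp_rot: [180.0, 0.0, -173.1]
wrist_force: [0.7, -0.0, 0.3]
opening: 0.0499
grasp_force: 0.0
```

{"fn": "play_rows", "kwargs": {"steps": [[[0,0,0.022,0],[0,0,0.022,0],[0,0,0.022,0],[0,0,0.022,0],[0,0,0.012,0]]]}}

```text
time: 12.9
ee_pos: [0.5018, -0.3246, 0.1115]
tcp_rot: [179.9, -0.1, -173.1]
wrist_force: [-0.0, 0.4, 0.1]
opening: 0.0497
grasp_force: 0.0
```

```bash
python3 -c "
from h import *
o=bot.get_obs();print(o['time'],o['q'],o['ee_pos'],o['tcp_rot'])
c=cam('wrist');cv2.imwrite('pics/w2.png',c['img'])
cv2.imwrite('pics/t2.png',cam('top')['img'])
np.savez('w2.npz',xyz=c['xyz'],R=c['R'],K=c['K'],D=c['D'])
p=o['ee_pos'];print(proj(c,[p,[.503,-.325,.04],[.6067,-.3123,.0]]))"
```

```text
12.9 [-3.28980817e+01  1.09523769e+01  3.48245364e+00  8.27046195e+01
  7.39540739e-03 -3.98255024e+01] [ 0.50178646 -0.32455258  0.11149671] [ 1.79882534e+02 -1.29312107e-01 -1.73072458e+02]
[[317.96477491 254.46157366]
 [316.29710896 213.6846023 ]
 [316.1589095  297.27370152]]
```

View pics/w2.png

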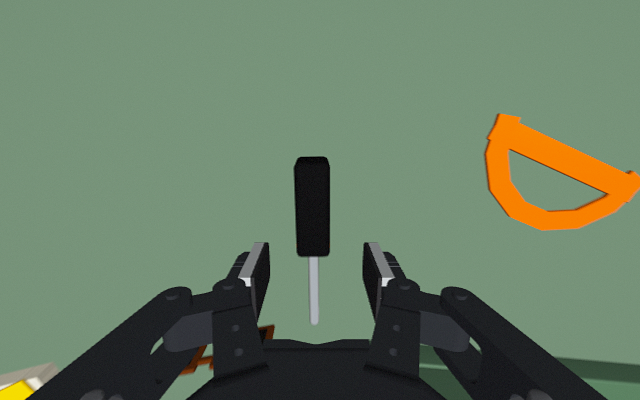

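View pics/t2.png

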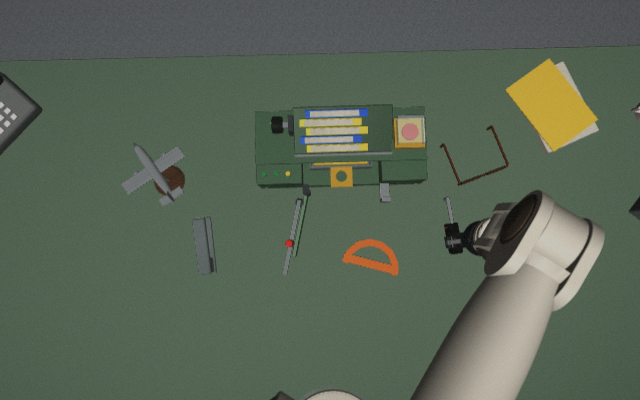

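The gate is open past square, with its knob at (289,243). In the wrist view the handle spans (295,157) to (330,256) and the tip is at (315,322).

```bash
python3 - <<'E'
from h import *
z=np.load('w2.npz'); c={k:z[k] for k in z}; g=cv2.imread('pics/w2.png')
m=(g.max(2)<45).astype(np.uint8); m[262:]=0; m[:,:285]=0;m[:,340:]=0
ys,xs=np.nonzero(m); ok=[]
for v in (185,200,215,230,245,252): 
    r=np.nonzero(m[v])[0]; ok.append((v,r.min(),r.max()))
print(ok,ys.min(),ys.max())
a=onz(c,[((l+r)/2,v) for v,l,r in ok],.04); print(a)
e=onz(c,[(312,ys.max()+.5)],.04); print('front edge top',e)
t=onz(c,[(313.7,262),(315,320)],.036); print('shank',t)
d=a[-1]-a[0]; print(np.degrees(np.arctan2(d[1],d[0])))
d=t[1]-t[0]; print(np.degrees(np.arctan2(d[1],d[0])))
E
```

```text
[(185, np.int64(295), np.int64(329)), (200, np.int64(295), np.int64(329)), (215, np.int64(296), np.int64(329)), (230, np.int64(297), np.int64(329)), (245, np.int64(297), np.int64(328)), (252, np.int64(297), np.int64(328))] 157 255
[[ 0.48037781 -0.33107066  0.04      ]
 [ 0.49224805 -0.3296731   0.04      ]
 [ 0.50444731 -0.32783983  0.04      ]
 [ 0.51703973 -0.32594748  0.04      ]
 [ 0.53014197 -0.32480169  0.04      ]
 [ 0.53638152 -0.32406393  0.04      ]]
front edge top [[ 0.53958661 -0.32409974  0.04      ]]
shank [[ 0.54751053 -0.3217593   0.036     ]
 [ 0.60536881 -0.3136649   0.036     ]]
7.131328203632888
7.964011656359568
```

{"fn": "play_rows", "kwargs": {"steps": [[[0.0014,-0.0034,0.02,-0.005],[0,0,0.025,0],[0,0,0.025,0],[0,0,0.02,0],[0,0,0.014,0]]]}}

```text
time: 13.42
ee_pos: [0.5018, -0.3285, 0.01]
tcp_rot: [180.0, 0.0, -172.8]
wrist_force: [0.2, 0.4, -0.1]
opening: 0.0499
grasp_force: 0.0
```

{"fn": "play_rows", "kwargs": {"steps": [[[0,0,0,0],[0,0,0,0],[0,0,0,0],[0,0,0,0],[0,0,0,0]]], "gripper": 0, "squeeze": 60}}

```text
time: 13.83
ee_pos: [0.5023, -0.3289, 0.0117]
tcp_rot: [-179.9, 0.1, -172.8]
wrist_force: [0.2, -0.4, -2.5]
opening: 0.0271
grasp_force: 60.4
```

{"fn": "play_rows", "kwargs": {"steps": [[[0,0,0,0],[0,0,0,0],[0,0,0,0],[0,0,0,0],[0,0,0,0]]]}}

```text
time: 14.25
ee_pos: [0.5021, -0.3287, 0.0114]
tcp_rot: [-179.9, 0.1, -172.8]
wrist_force: [-1.2, 0.5, 5.3]
opening: 0.0271
grasp_force: 61.4
```

{"fn": "play_rows", "kwargs": {"steps": [[[0,0,-0.02,0],[0,0,-0.03,0],[0,0,-0.03,0],[0,0,-0.03,0],[0,0,-0.02,0]]]}}

```text
time: 14.67
ee_pos: [0.5019, -0.3287, 0.1432]
tcp_rot: [-179.9, 0.1, -172.8]
wrist_force: [0.9, 0.0, -0.9]
opening: 0.0273
grasp_force: 60.6
```

{"fn": "play_rows", "kwargs": {"steps": [[[0,0,0,0.025],[0,0,0,0.025],[0,0,0,0.025],[0,0,0,0.025],[0,0,0,0.025]]]}}

```text
time: 15.08
ee_pos: [0.501, -0.3281, 0.1387]
tcp_rot: [179.9, -0.1, 179.9]
wrist_force: [0.1, -0.1, -2.2]
opening: 0.0273
grasp_force: 60.7
```

{"fn": "play_rows", "kwargs": {"steps": [[[-0.006,0.029,0,0],[-0.006,0.029,0,0],[-0.006,0.029,0,0],[-0.006,0.029,0,0],[-0.006,0.029,0,0]]]}}

```text
time: 15.5
ee_pos: [0.5311, -0.182, 0.1394]
tcp_rot: [180.0, -0.1, 180.0]
wrist_force: [-0.2, 1.1, -2.2]
opening: 0.027
grasp_force: 60.6
```

{"fn": "play_rows", "kwargs": {"steps": [[[-0.006,0.029,0,0],[-0.006,0.029,0,0],[-0.006,0.029,0,0],[-0.006,0.029,0,0],[-0.006,0.029,0,0]]]}}

```text
time: 15.92
ee_pos: [0.561, -0.0369, 0.1395]
tcp_rot: [180.0, -0.1, 180.0]
wrist_force: [0.1, -0.3, -1.6]
opening: 0.0274
grasp_force: 60.6
```

```bash
python3 -c "
from h import *
o=bot.get_obs();print(o['time'],o['q'],o['ee_pos'],o['tcp_rot'],o['opening'])
for n in ('wrist','scene','top'):
  c=cam(n);cv2.imwrite('pics/%s3.png'%n,c['img']);p=o['ee_pos']
  print(n,proj(c,[p+[.103,0,-.008],p+[.103,0,.018],[.668,-.0376,.072]]))
  np.savez(n+'3.npz',xyz=c['xyz'],R=c['R'],K=c['K'],D=c['D'])
a=cv2.imread('pics/wrist3.png');b=cv2.imread('pics/scene3.png')[150:270,240:420];d=cv2.imread('pics/top3.png')[130:250,260:440]
cv2.imwrite('pics/m3.png',np.vstack([a[200:][:, :540],np.hstack([cv2.resize(b,None,fx=1.5,fy=1.5),cv2.resize(d,None,fx=1.5,fy=1.5)])]))
"
```

```text
15.9167 [-3.76371822e+00  5.84096579e+00  8.53684754e-01  8.50863562e+01
  2.08473125e-03 -3.75737342e+00] [ 0.5609632  -0.03689197  0.13948094] [ 1.79993094e+02 -7.33423084e-02  1.79993658e+02] 0.027432134350498072
wrist [[317.47074324 386.15787828]
 [317.75887128 425.77564905]
 [316.21479806 328.72787469]]
scene [[336.22581403 201.43977213]
 [336.27085048 191.76516384]
 [337.52932987 223.02099035]]
top [[341.57647427 173.74496028]
 [341.96264709 172.1735435 ]
 [340.99207058 175.50587333]]
```

View pics/m3.png

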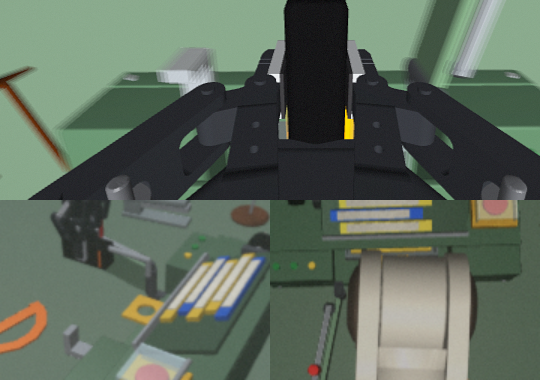

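In the composite, the hole at scene (338,223) matches prediction, but the hook tip appears lower than predicted, so I'll zoom in.

```bash
python3 -c "
from h import *
o=bot.get_obs();c=cam('scene');print(o['ee_pos'],o['time']);p=o['ee_pos']
np.savez('scene4.npz',xyz=c['xyz'],R=c['R'],K=c['K'],D=c['D'],p=p);cv2.imwrite('pics/s4.png',c['img'])
a=cv2.resize(c['img'][150:240,270:390],None,fx=6,fy=6,interpolation=cv2.INTER_CUBIC)
a=cv2.convertScaleAbs(a,alpha=1.6,beta=10)
for q in proj(c,[p+[.103,0,-.008],[.668,-.0376,.072]]): cv2.circle(a,tuple(int(round(v)) for v in (q-[270,150]+.5)*6),4,(0,0,255),1)
cv2.imwrite('pics/s4c.png',a)"
```

```text
[ 0.56110665 -0.03647652  0.13938527] 16.0667
```

View pics/s4c.png

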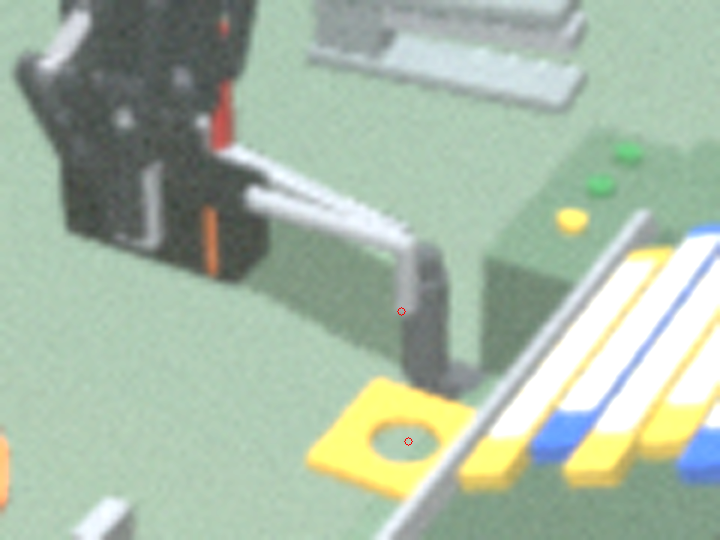

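What I took for the tip is the hinge post behind it. The tip itself at (405,310) is as predicted, and the hole at (405,441) matches too. Now I lower the tip.

{"fn": "play_rows", "kwargs": {"steps": [[[-0.003,-0.001,0.01,0],[0,0,0.01,0],[0,0,0.01,0],[0,0,0.008,0],[0,0,0.008,0]]]}}

```text
time: 16.53
ee_pos: [0.5637, -0.0399, 0.0927]
tcp_rot: [180.0, -0.1, -180.0]
wrist_force: [0.1, -0.8, -1.9]
opening: 0.0271
grasp_force: 60.6
```

{"fn": "play_rows", "kwargs": {"steps": [[[0,0,0.008,0],[0,0,0.008,0],[0,0,0.007,0],[0,0,0.007,0],[0,0,0,0]]]}}

```text
time: 16.95
ee_pos: [0.5636, -0.0393, 0.0627]
tcp_rot: [180.0, -0.1, -179.9]
wrist_force: [-0.3, 0.7, -1.8]
opening: 0.0273
grasp_force: 60.6
```

```bash
python3 -c "
from h import *
o=bot.get_obs();c=cam('scene');print(o['ee_pos'],o['time'],o['wrist_force'])
a=cv2.resize(c['img'][170:260,270:390],None,fx=6,fy=6,interpolation=cv2.INTER_CUBIC)
cv2.imwrite('pics/s5c.png',cv2.convertScaleAbs(a,alpha=1.6,beta=10))"
```

```text
[ 0.56359769 -0.03931512  0.0627025 ] 16.95 [-0.32444827  0.65120828 -1.78534893]
```

View pics/s5c.png

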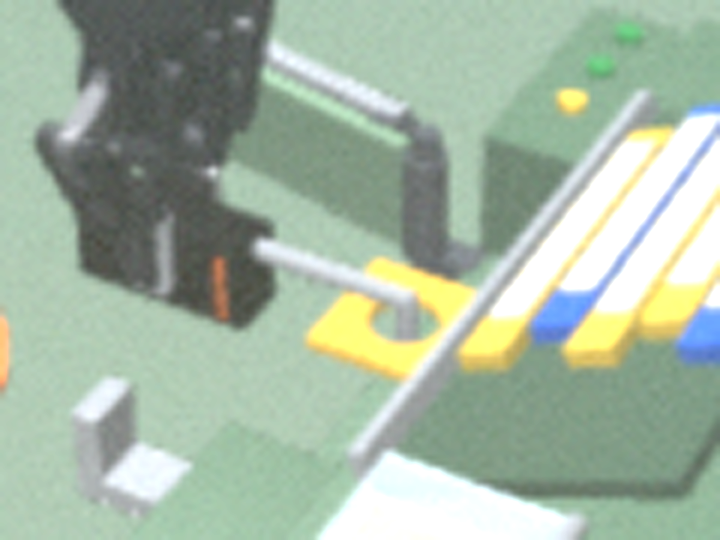

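The tip is in the hole at (405,320), so I start drawing the tray.

{"fn": "play_rows", "kwargs": {"steps": [[[0.005,0,0,0],[0.006,0,0,0],[0.008,0,0,0],[0.009,0,0,0],[0.009,0,0,0]]]}}

```text
time: 17.42
ee_pos: [0.5266, -0.0394, 0.0648]
tcp_rot: [-180.0, 0.1, -179.9]
wrist_force: [1.9, 0.3, -1.9]
opening: 0.0273
grasp_force: 60.5
```

{"fn": "play_rows", "kwargs": {"steps": [[[0.009,0,0,0],[0.009,0,0,0],[0.009,0,0,0],[0.009,0,0,0],[0.009,0,0,0]]]}}

```text
time: 17.83
ee_pos: [0.4814, -0.0395, 0.0645]
tcp_rot: [180.0, 0.0, -179.9]
wrist_force: [1.3, 1.1, -0.5]
opening: 0.027
grasp_force: 60.6
```

{"fn": "play_rows", "kwargs": {"steps": [[[0.004,0,0,0],[0.004,0,0,0],[0.003,0,0,0],[0.003,0,0,0],[0.002,0,0,0]]]}}

```text
time: 18.25
ee_pos: [0.4661, -0.0395, 0.0644]
tcp_rot: [180.0, -0.0, -179.9]
wrist_force: [2.2, 0.1, -2.3]
opening: 0.0269
grasp_force: 60.6
```

Moved 97.5 mm so far; I continue slowly to the stop.

{"fn": "play_rows", "kwargs": {"steps": [[[0.0015,0,0,0],[0.0015,0,0,0],[0.0015,0,0,0],[0.001,0,0,0],[0.001,0,0,0]]]}}

```text
time: 18.67
ee_pos: [0.4597, -0.0395, 0.0644]
tcp_rot: [180.0, -0.0, -179.9]
wrist_force: [1.4, -0.3, -1.5]
opening: 0.0273
grasp_force: 60.6
```

{"fn": "play_rows", "kwargs": {"steps": [[[0.001,0,0,0],[0.001,0,0,0],[0.0005,0,0,0],[0,0,0,0],[0,0,0,0]]]}}

```text
time: 19.08
ee_pos: [0.4571, -0.0395, 0.0643]
tcp_rot: [180.0, -0.0, -179.9]
wrist_force: [1.0, 0.5, -2.2]
opening: 0.027
grasp_force: 60.6
```

{"fn": "play_rows", "kwargs": {"steps": [[[0.001,0,0,0],[0.001,0,0,0],[0,0,0,0],[0,0,0,0],[0,0,0,0]]]}}

```text
time: 19.5
ee_pos: [0.4566, -0.0395, 0.0646]
tcp_rot: [180.0, 0.2, -179.9]
wrist_force: [8.2, 0.3, -4.4]
opening: 0.027
grasp_force: 60.1
```

```bash
python3 -c "
from h import *
o=bot.get_obs();c=cam('scene');print(o['ee_pos'],o['time'],o['wrist_force'],o['torque'])
p=o['ee_pos'];print(proj(c,[p+[.104,0,-.008],[.573,-.0376,.072]]))
np.savez('s6.npz',xyz=c['xyz'],R=c['R'],K=c['K'],D=c['D'])
a=cv2.resize(c['img'][170:270,230:390],None,fx=5,fy=5,interpolation=cv2.INTER_CUBIC)
cv2.imwrite('pics/s6c.png',cv2.convertScaleAbs(a,alpha=1.6,beta=10))
m=cv2.inRange(cv2.cvtColor(c['img'],cv2.COLOR_BGR2HSV),(18,150,90),(30,255,255))
n,l,st,ce=cv2.connectedComponentsWithStats(m)
for i in range(1,n):
  if st[i,4]>60:
    cn=cv2.findContours((l==i).astype(np.uint8),0,1)[0][0]; bx=cv2.boxPoints(cv2.minAreaRect(cn)); print(st[i],ce[i],onz(c,[ce[i]],.072)); print(onz(c,bx,.072).round(4).tolist())
"
```

```text
[ 0.45657678 -0.03948143  0.06458815] 19.5 [ 8.16254337  0.3236715  -4.39005602] [ 0.05084066 -1.46951944  0.08143335]
[[298.14986797 214.75347069]
 [302.57057872 210.82448625]]
[288 203  28  18 192] [301.65104167 211.828125  ] [[ 0.5731795  -0.04197388  0.072     ]]
[[0.5491, -0.0667, 0.072], [0.5271, -0.0108, 0.072], [0.5931, -0.0127, 0.072], [0.6111, -0.0669, 0.072]]
[304 209  30  30 227] [318.30396476 223.65638767] [[ 0.63052401 -0.06083779  0.072     ]]
[[0.6228, -0.114, 0.072], [0.6218, 0.0075, 0.072], [0.6394, -0.0015, 0.072], [0.6387, -0.1206, 0.072]]
[321 214  29  31 222] [334.80630631 229.25225225] [[ 0.67300458 -0.0598872   0.072     ]]
[[0.6658, -0.113, 0.072], [0.6652, 0.0076, 0.072], [0.6811, -0.0002, 0.072], [0.6802, -0.1186, 0.072]]
[314 265  53  34 425] [340.79294118 284.69882353] [[ 0.76024283 -0.1966243   0.072     ]]
[[0.7023, -0.2025, 0.072], [0.7801, -0.1261, 0.072], [0.8202, -0.1872, 0.072], [0.7471, -0.2563, 0.072]]
```

View pics/s6c.png

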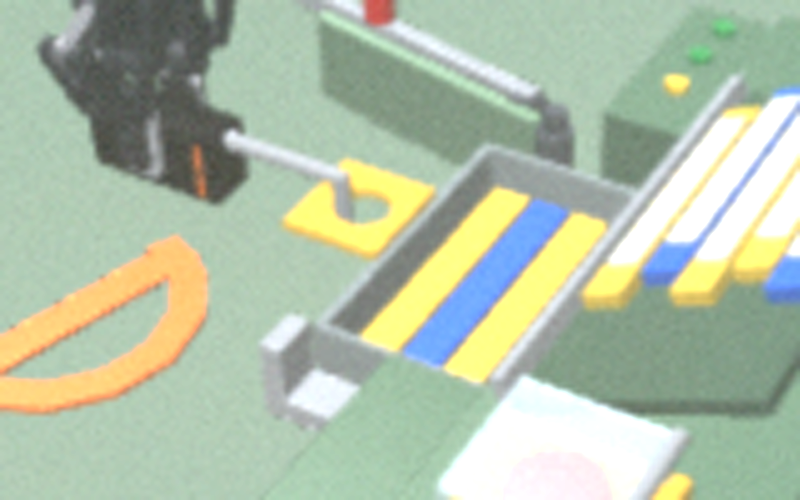

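The tray is at its stop: 8 N at the wrist, and the hole now sits at x = 0.573. I ease the tip off the rim, lift it, and carry the hook to open desk.

{"fn": "play_rows", "kwargs": {"steps": [[[-0.004,0,0,0],[-0.004,0,0,0],[-0.002,0,0,0],[0,0,0,0],[0,0,0,0]]]}}

```text
time: 19.97
ee_pos: [0.4651, -0.0395, 0.0642]
tcp_rot: [180.0, -0.0, -179.9]
wrist_force: [0.4, -0.3, -2.3]
opening: 0.0269
grasp_force: 60.6
```

{"fn": "play_rows", "kwargs": {"steps": [[[0,0,-0.008,0],[0,0,-0.012,0],[0,0,-0.015,0],[0,0,-0.02,0],[0,0,-0.02,0]]]}}

```text
time: 20.38
ee_pos: [0.4651, -0.0395, 0.1413]
tcp_rot: [-180.0, 0.0, -179.9]
wrist_force: [-0.5, 0.5, -2.5]
opening: 0.0272
grasp_force: 60.6
```

{"fn": "play_rows", "kwargs": {"steps": [[[0,-0.02,0,0],[0,-0.028,0,0],[0,-0.03,0,0],[0,-0.03,0,0],[0,-0.03,0,0]]]}}

```text
time: 20.8
ee_pos: [0.4655, -0.1789, 0.141]
tcp_rot: [-180.0, 0.1, -179.9]
wrist_force: [0.8, -0.6, -2.5]
opening: 0.0273
grasp_force: 60.8
```

{"fn": "play_rows", "kwargs": {"steps": [[[0,-0.03,0,0],[0,-0.03,0,0],[0,-0.03,0,0],[0,-0.03,0,0],[0,-0.022,0,0]]]}}

```text
time: 21.22
ee_pos: [0.4654, -0.3219, 0.1407]
tcp_rot: [-179.9, 0.1, -180.0]
wrist_force: [-0.1, 0.1, -1.8]
opening: 0.0274
grasp_force: 60.7
```

{"fn": "play_rows", "kwargs": {"steps": [[[0,0,0.022,0],[0,0,0.022,0],[0,0,0.022,0],[0,0,0.022,0],[0,0,0.017,0]]]}}

```text
time: 21.63
ee_pos: [0.4654, -0.3195, 0.0339]
tcp_rot: [180.0, -0.0, -179.9]
wrist_force: [-0.3, 1.2, -2.2]
opening: 0.0268
grasp_force: 60.7
```

{"fn": "play_rows", "kwargs": {"steps": [[[0,0,0,0],[0,0,0,0],[0,0,0,0],[0,0,0,0],[0,0,0,0]]]}}

```text
time: 22.05
ee_pos: [0.4663, -0.32, 0.036]
tcp_rot: [-179.9, 0.1, -179.9]
wrist_force: [0.8, -0.8, -1.7]
opening: 0.0271
grasp_force: 60.6
```

```bash
python3 -c "
from h import *
o=bot.get_obs();c=cam('scene');print(o['ee_pos'],o['tcp_rot'],o['time'],o['wrist_force'])
m=cv2.inRange(cv2.cvtColor(c['img'],cv2.COLOR_BGR2HSV),(18,150,90),(30,255,255))
n,l,st,ce=cv2.connectedComponentsWithStats(m)
print([(st[i].tolist(),onz(c,[ce[i]],.072)) for i in range(1,n) if st[i,4]>150])"
```

```text
[ 0.46632908 -0.31996978  0.0360321 ] [-1.79925683e+02  1.07959870e-01 -1.79930256e+02] 22.05 [ 0.76834049 -0.83474294 -1.70981668]
[([288, 203, 28, 18, 215], array([[ 0.57018165, -0.04022321,  0.072     ]])), ([304, 209, 30, 30, 221], array([[ 0.63060002, -0.06027614,  0.072     ]])), ([321, 214, 29, 31, 224], array([[ 0.67296731, -0.05970546,  0.072     ]])), ([314, 265, 53, 34, 430], array([[ 0.75968695, -0.19697022,  0.072     ]]))]
```

Tray still fully out. Lower the last 24 mm.

{"fn": "play_rows", "kwargs": {"steps": [[[0,0,0.007,0],[0,0,0.006,0],[0,0,0.005,0],[0,0,0.003,0],[0,0,0.002,0]]]}}

```text
time: 22.52
ee_pos: [0.4651, -0.3192, 0.0113]
tcp_rot: [180.0, -0.1, -179.9]
wrist_force: [-8.7, 5.9, 20.6]
opening: 0.0272
grasp_force: 63.5
```

{"fn": "play_rows", "kwargs": {"steps": [[[0,0,0.0005,0],[0,0,0.0005,0],[0,0,0,0],[0,0,0,0],[0,0,0,0]]]}}

```text
time: 22.93
ee_pos: [0.4652, -0.3193, 0.0113]
tcp_rot: [180.0, -0.0, -179.9]
wrist_force: [-5.3, 3.3, 10.2]
opening: 0.0271
grasp_force: 62.2
```

In contact with the desk. I release and retreat straight up.

{"fn": "play_rows", "kwargs": {"steps": [[[0,0,-0.0005,0],[0,0,0,0],[0,0,0,0],[0,0,0,0],[0,0,0,0]]]}}

```text
time: 23.35
ee_pos: [0.4655, -0.3195, 0.0113]
tcp_rot: [-180.0, -0.0, -179.9]
wrist_force: [-4.5, 2.1, 6.0]
opening: 0.0271
grasp_force: 61.7
```

{"fn": "play_rows", "kwargs": {"steps": [[[0,0,0,0],[0,0,0,0],[0,0,0,0],[0,0,0,0],[0,0,0,0]]], "gripper": 0.06}}

```text
time: 23.77
ee_pos: [0.4656, -0.3195, 0.0107]
tcp_rot: [180.0, -0.0, -179.9]
wrist_force: [0.6, -0.7, -0.1]
opening: 0.06
grasp_force: 0.0
```

{"fn": "play_rows", "kwargs": {"steps": [[[0,0,-0.01,0],[0,0,-0.02,0],[0,0,-0.03,0],[0,0,-0.03,0],[0,0,-0.03,0]]]}}

```text
time: 24.18
ee_pos: [0.4654, -0.3193, 0.1329]
tcp_rot: [-180.0, 0.0, -179.9]
wrist_force: [1.5, -0.5, 0.6]
opening: 0.0604
grasp_force: 0.0
```

{"fn": "play_rows", "kwargs": {"steps": [[[0.015,0,-0.02,0],[0.025,0,-0.01,0],[0.025,0,0,0],[0.025,0,0,0],[0,0,0,0]]]}}

```text
time: 24.6
ee_pos: [0.3728, -0.3196, 0.1625]
tcp_rot: [-179.9, 0.0, 180.0]
wrist_force: [-0.6, 0.3, 0.7]
opening: 0.0601
grasp_force: 0.0
```

```bash
python3 -c "
from h import *
o=bot.get_obs();print(o['ee_pos'],o['time'],o['wrist_force'])
cv2.imwrite('pics/s7.png',cam('scene')['img'])"
```

```text
[ 0.37277114 -0.31955759  0.16253364] 24.6 [-0.57938803  0.30976301  0.68415316]
```

View pics/s7.png

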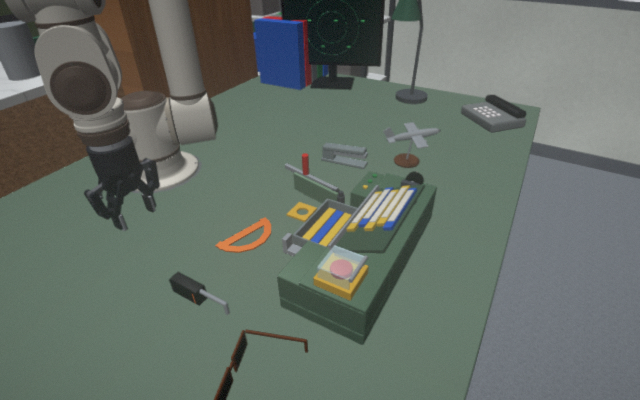

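The hook stands upright at (190,288), the gate is open, the tray is out at (325,225), and the bystanders have not moved.

```bash
python3 -c "
from workcell import bot
print(bot.job_done())"
```

```text
the job is handed in; nothing more can be done
None
```

I opened the gate past square, drew the tray to its stop with the hook and stood the hook upright on the desk. The alarm and the other objects were left alone, and I handed the job in at about 25 s; no verdict came back.

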